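# Lock the red cap on the collecting canister at the gift shop till

## Task

Close the red coin collecting canister on the shop counter with its red cap: set the cap's two lugs into the slots of the mouth, press it down against the spring until the flange meets the rim, twist it clockwise (seen from above) a full quarter turn so that it locks, and let go. Leave the yellow cap where it lies.

Things in the scene. Friction and masses are not known exactly. Their poses are not given: they have to be found in the camera images.
- red_cap: Red cap, 130 g. Origin: centre of underside, z up. Spigot 54 mm across, z 0 to 19 mm, with two lugs at its foot towards +x and -x (78 mm over both, 14 wide, z 0 to 7). Flange 92 mm across, z 19 to 25, with white marks over the lugs. On it a grip bar along x, over the lugs: 62 mm long, 18 thick, z 25 to 59. Lies on the counter the right way up.
- yellow_cap: Yellow cap, same shape and origin as the red cap; belongs to the yellow canister. Not to be moved.
- red_canister: Canister with red collar, fixed, open on top. Origin: centre of underside; 112 mm across, rim at z 110 mm. Mouth 64 mm across in a ring 8 mm thick, two lug slots towards its +x and -x, 27 mm wide, reaching 44 mm from the axis, white marks outside. Lugs turn clockwise under the ring, to a stop at about 105 degrees; the other way is blocked. Cap pressed home: its underside at z 91 mm.
- red_plate (a point): Centre of the top of the spring plate in the red canister's mouth, z 104 mm above the canister's underside; 58 mm across. A cap presses it down: 3 N at first, 6 N when home, 13 mm lower. Let go when locked, the cap rises 4 mm until the lugs meet the ring (underside at z 95 mm, flange 4 mm above the rim); not turned, it springs up to 104 mm.
Things that resemble listed ones, but are neither listed nor needed, are in the scene too. What is shaped like the red_canister but green or pink is not meant.

How it is judged:
By the outcome, as a careful person would: the job done as asked, in the order asked, and still so for the second after the job is handed in, with the robot touching nothing.
It also fails if it takes over 48 s, if anything falls off the work surface, if the arm or the gripper's body presses on something with over 40 N, if the wrist force passes 120 N, or if a joint passes its speed limit or range.

## Robot

A 6-joint arm with a two-finger parallel gripper is mounted at the origin on the work surface. World frame = base frame: x ahead of the robot, y to its left, z up, the work surface at z = 0. Lengths are in m, angles in degrees, forces in N, time in s.
With the tool pointing down it reaches from about 0.3 to 0.75 m from the base axis. Payload 8.5 kg.
Tool frame: the origin (TCP) lies at the very end of the fingers, on their centre line; the grasp point (between the pads) lies 19 mm behind it; z points along the fingers, y is the line along which they close (so a half turn about z gives the same grasp; the last joint's range is limited). The gripper opens to 85 mm and grips with 20 to 120 N. Pads are 22 mm wide; open, the fingers measure 114 mm over their backs; the gripper's body (76 mm by 85 mm) begins 54 mm behind the grasp point. The pads swing forward as they close: fully open they stand 13 mm farther back than shut.
Start: joints at [53.039, 21.807, 74.336, -0, 83.858, -12.336], TCP at [0.229, 0.5, 0.231] pointing down, gripper open.
Joint ranges: [-178.18, 178.18], [-50.72, 133.34], [12.68, 142.11], [-81.47, 261.47], [9.98, 163.14], [-165.26, 165.26]. Speed limits (degrees/s): [136.94, 136.94, 180, 180, 180, 180].

## Interface

Orientations are given as [roll, pitch, yaw] about the fixed x, y, z axes, in that order (R = Rz(yaw) Ry(pitch) Rx(roll)).
In Python, from rig import r gives the robot as it stands.
- The arm moves only by the tool carry_out, never from a script. Its argument "deltas" is a list of rows, each an object with "travel": the shift along the tool's x, y, z in units of 40 mm (1.0 is 40 mm), a list of three; "rotation": the turn, a rotation vector about the tool's x, y, z in units of 5 degrees (1.0 is 5 degrees), a list of three; "grip": the closure, from 0 (fully open) to 1 (shut). In form: [{"travel": [tx, ty, tz], "rotation": [wx, wy, wz], "grip": grip}, ...]. A call has 1 to 10 rows; each row shifts and turns the commanded pose from where the row before left it, along the tool's axes as they then stand; what a row does not reach is not made up. A row lasts 1/12 s, in which the tool goes at most 41.7 mm and 7.16 degrees, less where a joint would pass 70% of its speed; a pose out of reach is approached as far as the arm can. A call is refused whole if a number of a shift passes 1 or a number of a turn 1, either way. A call with a gripper value outside its range is refused whole. The fingers move at their own pace and stop on an object; "squeeze" is the grip in N (left out, the last holds). Time passes only in rows, so rows that do not move let the fingers close. It gives the time, the measured TCP pose, the force, the opening and the grip force at its end, in the units of the state.
- r.sense(): the state, without advancing time (a new reading comes with each control period).
- r.grab_frame(name): name is "scene" or "top"; returns a dict with "frame" (420x560x3 uint8, red, green, blue), "depth" (420x560 float32, m along the optical axis (not along the pixel's ray), 0 where there is no reading), "fx", "fy", "cx", "cy" (pixels), "extrinsics" (4x4, takes a point from camera to world coordinates). Camera axes: x right, y down, z forward; pixel columns grow to the right and rows downward; lengths in m; the calibration is good to about 2 mm. A picture is of the moment at which its call begins.
- r.finish_job(): hands the job in; it is judged then, once.
Trained networks look in a picture, given as the dict that the camera call returned (one of the last four; its "shot" number tells which), for a name from the list of things; names that differ only in an ending like _2 or _b are one class to them, and where a whole thing is asked for, a point or a joint stands for the part that bears it (a point fixed in the world has none). Each returns a list of dicts, best first, with "conf" (0 to 1); they miss things now and then, are a little off and sometimes report something else, mostly with a low value. They report only what shows in the picture. A call takes as long as a camera call. They do not tell look-alikes from the thing itself.
- r.silhouettes(picture, thing): "mask" (420x560 bool, what is visible of it) and "location" ([row, column] in pixels, amid what is visible of it).
- r.landmark_of(picture, thing): "location" ([row, column] in pixels: a listed point, or the origin of a listed thing).
The state is a dict: "time": time; "qpos": joint angles; "qvel": joint speeds; "joint_torque": joint torques, N m; "ee_pos": TCP position; "eef_rot": TCP orientation; "ft_force": force on the tool from outside, world axes, zero at the start; "ft_torque": the same for the moment, N m; "gripper_width": finger opening in m; "grasp_force": force on a finger pad.
Only numpy, scipy, OpenCV 4.12 (cv2) and the standard library are available. Lean on these libraries where they do the work, as an engineer would, in place of code of your own. Each camera call takes 0.05 s, during which the arm holds its last target. There are 200 camera calls.

## Working session

There is one attempt and no reset: what is moved stays moved. The work goes in short steps, Python scripts to look and compute and a tool call to move; the robot and the scene stay as the last step left them, time stands still between calls to the robot, and variables do not carry over. Pictures are saved under pics/ and viewed, at most 10 in all, crops included, and the job is handed in when it is done.

Besides the shell and the picture viewer there is one more tool, called after ">>>" as a command line: name --argument value ..., lists and objects as JSON in quotes. carry_out: Moves the arm, as the interface text tells. Its arguments: {"type":"object","properties":{"deltas":{"type":"array","items":{"type":"object","properties":{"travel":{"type":"array","items":{"type":"number"}},"rotation":{"type":"array","items":{"type":"number"}},"grip":{"type":"number"}}}},"squeeze":{"type":"number"}},"required":["deltas"]}

```bash
mkdir -p pics; cat > h.py <<'E'
import numpy as np, cv2
from rig import r
def save(p,n): cv2.imwrite('pics/'+n+'.png',p['frame'][:,:,::-1])
def P(p,row,col,d=None):
    if d is None: d=p['depth'][int(round(row)),int(round(col))]
    return (p['extrinsics']@np.array([(col-p['cx'])/p['fx']*d,(row-p['cy'])/p['fy']*d,d,1]))[:3]
def onz(p,row,col,z):
    E=p['extrinsics'];v=E[:3,:3]@np.array([(col-p['cx'])/p['fx'],(row-p['cy'])/p['fy'],1]);o=E[:3,3]
    return o+v*(z-o[2])/v[2]
def cloud(p):
    d=p['depth'];v,u=np.mgrid[:420,:560]
    X=np.stack([(u-p['cx'])/p['fx']*d,(v-p['cy'])/p['fy']*d,d],-1)
    return X@p['extrinsics'][:3,:3].T+p['extrinsics'][:3,3]
E
python3 - <<'E'
from h import *
s=r.sense();print(s['ee_pos'],s['eef_rot'],s['time'])
for n in('scene','top'):
    p=r.grab_frame(n);save(p,n)
    print(n,p['fx'],p['extrinsics'].round(3).tolist())
    for t in('red_cap','red_canister'):
        for o in r.silhouettes(p,t): print(t,o['conf'],o['location'],P(p,*o['location']).round(3),p['frame'][o['mask']].mean(0).round())
    for o in r.landmark_of(p,'red_plate'):print('plate',o)
E
python3 -c "
import cv2,numpy as np
a=cv2.imread('pics/scene.png');b=cv2.imread('pics/top.png')
cv2.imwrite('pics/both.png',cv2.resize(np.vstack([a,b]),(400*1,600)))"
```

```text
[0.22898314 0.49972916 0.23069589] [-1.79914510e+02 -2.01037436e-02  1.55374817e+02] 0.0
scene 532.1054960089034 [[-0.683, 0.507, -0.526, 1.354], [0.731, 0.467, -0.498, 0.619], [-0.007, -0.724, -0.69, 1.179], [0.0, 0.0, 0.0, 1.0]]
red_cap 0.67 [217.9, 304.1] [ 0.463 -0.104  0.04 ] [225.  95.  84.]
red_canister 0.95 [175.7, 281.8] [ 0.41  -0.245  0.094] [110. 155. 102.]
red_canister 0.89 [219.4, 164.2] [ 0.785 -0.36   0.097] [215. 154. 161.]
red_canister 0.65 [135.3, 239.4] [ 0.352 -0.495  0.096] [105. 150.  97.]
red_canister 0.61 [224.5, 239.8] [ 0.661 -0.174  0.112] [182. 118. 106.]
red_canister 0.59 [214.8, 245.6] [ 0.62  -0.193  0.107] [244. 237. 226.]
plate {'location': [165.2, 285.2], 'conf': 0.72}
plate {'location': [216.2, 242.3], 'conf': 0.67}
plate {'location': [123.9, 237.6], 'conf': 0.66}
plate {'location': [207.6, 163.0], 'conf': 0.64}
top 485.4476148638373 [[0.01, -0.995, 0.098, 0.423], [-1.0, -0.01, -0.002, -0.141], [0.003, -0.098, -0.995, 1.455], [0.0, 0.0, 0.0, 1.0]]
red_cap 0.92 [240.8, 263.4] [ 0.45  -0.111  0.059] [252.  74.  53.]
red_canister 0.82 [291.0, 409.3] [ 0.316 -0.514  0.106] [ 89. 181.  94.]
red_canister 0.76 [136.1, 362.5] [ 0.747 -0.388  0.109] [233. 164. 171.]
red_canister 0.73 [238.7, 261.9] [ 0.456 -0.106  0.057] [250.  73.  52.]
red_canister 0.68 [271.1, 317.1] [ 0.367 -0.261  0.104] [116. 213. 122.]
red_canister 0.6 [178.5, 292.2] [ 0.624 -0.19   0.106] [200. 106.  92.]
plate {'location': [179.2, 297.2], 'conf': 0.85}
plate {'location': [290.2, 418.0], 'conf': 0.72}
plate {'location': [269.7, 318.8], 'conf': 0.61}
```

View pics/scene.png

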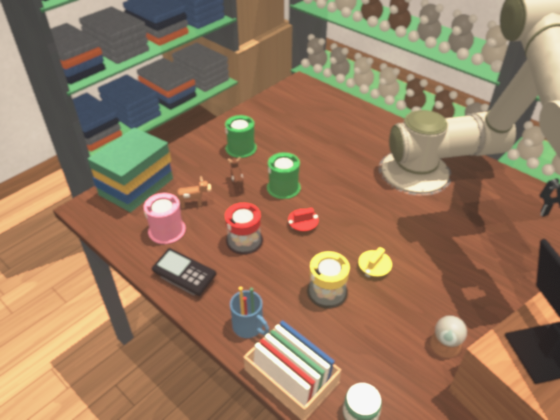

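View pics/top.png

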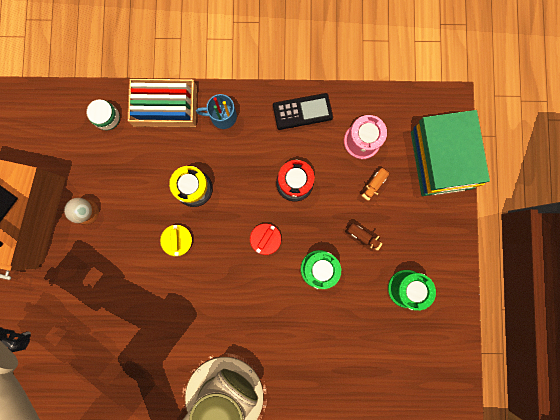

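Scene and top show one canister with a red collar (top ~row 179, col 297). The green ones (270,321 and 291,413) and the pink one (133,366) are look-alikes. The only red cap is at (240,265), and the yellow cap is at (240,176). I'll measure both red things and confirm with an enlarged crop.

```bash
cat > m.py <<'E'
from h import *
p=r.grab_frame('top');X=cloud(p);f=p['frame'].astype(int)
R,G,B=f[...,0],f[...,1],f[...,2]
red=(R>150)&(G<110)&(B<100)
x,y,z=X[...,0],X[...,1],X[...,2]
cap=(abs(x-.45)<.07)&(abs(y+.11)<.07)
fl=cap&(z>.015)&(z<.035)&red; bar=cap&(z>.05)
al=cap&(z>.015)
(c,rad)=cv2.minEnclosingCircle(X[fl][:,:2].astype(np.float32));print('flange',c,rad,fl.sum(),np.median(z[fl]))
b=X[bar];m=b[:,:2].mean(0);w,v=np.linalg.eigh(np.cov(b[:,:2].T));a=v[:,1]
print('bar',m,cv2.minAreaRect(b[:,:2].astype(np.float32)),np.degrees(np.arctan2(a[1],a[0])),np.median(b[:,2]),len(b))
can=(abs(x-.62)<.08)&(abs(y+.19)<.08)
rim=can&(z>.1)&red
print('rim',cv2.minEnclosingCircle(X[rim][:,:2].astype(np.float32)),np.median(z[rim]),rim.sum())
top=can&(z>.097)
print('top',cv2.minEnclosingCircle(X[top][:,:2].astype(np.float32)))
wh=can&(R>200)&(G>200)&(B>190)&(z>.08)
n,l,st,ce=cv2.connectedComponentsWithStats(wh.astype(np.uint8))
for i in range(1,n):print('white',st[i],ce[i],X[l==i].mean(0).round(4))
sc=cv2.resize(p['frame'][140:270,230:350],None,fx=4.6,fy=4.6,interpolation=cv2.INTER_CUBIC);cv2.imwrite('pics/crop.png',sc[:,:,::-1])
for o in r.landmark_of(p,'red_plate'):print(o,onz(p,*o['location'],.104).round(4))
for o in r.landmark_of(p,'red_cap'):print(o,onz(p,*o['location'],0).round(4))
E
python3 m.py
```

```text
flange (0.45708519220352173, -0.11491303145885468) 0.045877426862716675 594 0.025305983317387426
bar [ 0.42754481 -0.13783549] ((0.45188620686531067, -0.11575193703174591), (0.06195492669939995, 0.04433596134185791), 5.965140342712402) -146.55144223539975 1.4551618753704665 1073
rim ((0.6274224519729614, -0.2004668116569519), 0.05076608061790466) 0.11054478600349271 532
top ((0.6266367435455322, -0.20026659965515137), 0.05141812562942505)
white [286 168  20  20 311] [295.76527331 177.53376206] [ 0.6272 -0.2004  0.1048]
white [293 195   1   1   1] [293. 195.] [ 0.5776 -0.1929  0.106 ]
white [295 196   1   1   1] [295. 196.] [ 0.576  -0.199   0.0956]
{'location': [179.0, 298.0], 'conf': 0.86} [ 0.6232 -0.2068  0.104 ]
{'location': [131.3, 367.2], 'conf': 0.77} [ 0.7619 -0.4026  0.104 ]
{'location': [291.5, 416.5], 'conf': 0.76} [ 0.3142 -0.5342  0.104 ]
{'location': [270.6, 321.0], 'conf': 0.64} [ 0.3687 -0.2715  0.104 ]
{'location': [241.0, 261.3], 'conf': 0.84} [ 0.4504 -0.1031  0.    ]
```

View pics/crop.png

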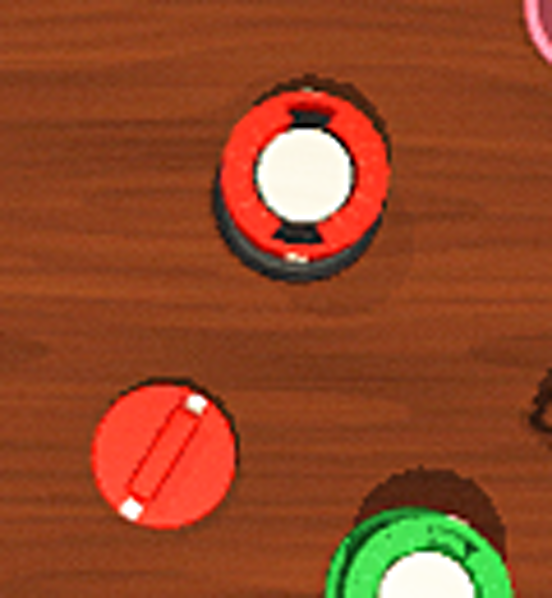

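The crop shows the red-collared canister with slots at its top and bottom (crop 311,118 and 298,235) and the red cap with white marks at (197,403) and (131,509). These are the ones meant. Next I'll get the angles.

```bash
cat > m2.py <<'E'
from h import *
p=r.grab_frame('top');X=cloud(p);f=p['frame'].astype(int)
R,G,B=f[...,0],f[...,1],f[...,2];x,y,z=X[...,0],X[...,1],X[...,2]
bar=(abs(x-.455)<.06)&(abs(y+.114)<.06)&(z>.05)&(z<.08)
b=X[bar][:,:2].astype(np.float32);v=cv2.fitLine(b,cv2.DIST_L2,0,.01,.01).ravel()
print('bar',cv2.minAreaRect(b),b.mean(0),np.degrees(np.arctan2(v[1],v[0])))
vv,uu=np.mgrid[:420,:560]
def rayz(zz):
    E=p['extrinsics'];w=np.stack([(uu-p['cx'])/p['fx'],(vv-p['cy'])/p['fy'],np.ones_like(uu)],-1)@E[:3,:3].T
    return E[:3,3]+w*((zz-E[2,3])/w[...,2])[...,None]
W=rayz(.025);m=(np.hypot(W[...,0]-.457,W[...,1]+.115)<.05)&(G>140)
n,l,st,ce=cv2.connectedComponentsWithStats(m.astype(np.uint8))
q=[W[l==i].mean(0) for i in range(1,n) if st[i,4]>4]
for a in q:print('capmark',a.round(4))
if len(q)==2:d=q[0]-q[1];print(np.degrees(np.arctan2(d[1],d[0])),(q[0]+q[1])/2)
W=rayz(.11);c=np.array([.627,-.2003]);rr=np.hypot(W[...,0]-c[0],W[...,1]-c[1])
for nm,mm in(('dark',(rr>.033)&(rr<.045)&(R<120)),('mark',(rr>.044)&(rr<.058)&(G>130)&(B>110))):
    n,l,st,ce=cv2.connectedComponentsWithStats(mm.astype(np.uint8),connectivity=8)
    q=[W[l==i].mean(0) for i in range(1,n) if st[i,4]>3]
    for a in q:print(nm,a.round(4),np.degrees(np.arctan2(*(a[:2]-c)[::-1])).round(1))
    if len(q)==2:d=q[0]-q[1];print(np.degrees(np.arctan2(d[1],d[0])))
E
python3 m2.py
```

```text
bar ((0.4573599696159363, -0.11530276387929916), (0.017952576279640198, 0.06078638508915901), 59.090118408203125) [ 0.4570541  -0.11538018] -31.396544
capmark [ 0.4904 -0.1355  0.025 ]
capmark [ 0.4228 -0.0946  0.025 ]
-31.18364862428572 [ 0.4566241  -0.11504147  0.025     ]
dark [ 0.6626 -0.2044  0.11  ] -6.6
dark [ 0.5898 -0.1963  0.11  ] 173.9
-6.326908462999621
mark [ 0.5756 -0.1952  0.11  ] 174.3
```

>>> carry_out --deltas '[{"travel": [-0.68, -0.68, 0], "rotation": [0, 0, 0], "grip": 0}, {"travel": [-0.68, -0.68, 0], "rotation": [0, 0, 0], "grip": 0}, {"travel": [-0.68, -0.68, 0], "rotation": [0, 0, 0], "grip": 0}, {"travel": [-0.68, -0.68, 0], "rotation": [0, 0, 0], "grip": 0}, {"travel": [-0.68, -0.68, 0], "rotation": [0, 0, 0], "grip": 0}, {"travel": [-0.68, -0.68, 0], "rotation": [0, 0, 0], "grip": 0}, {"travel": [-0.68, -0.68, 0], "rotation": [0, 0, 0], "grip": 0}, {"travel": [-0.68, -0.68, 0], "rotation": [0, 0, 0], "grip": 0}, {"travel": [-0.68, -0.68, 0], "rotation": [0, 0, 0], "grip": 0}, {"travel": [-0.68, -0.68, 0], "rotation": [0, 0, 0], "grip": 0}]' --squeeze 60

```text
time: 1.43
ee_pos: [0.3633, 0.1376, 0.2316]
eef_rot: [180.0, 0.0, 155.4]
ft_force: [2.1, 0.2, -0.8]
gripper_width: 0.0854
grasp_force: 0.0
```

>>> carry_out --deltas '[{"travel": [-0.68, -0.68, 0], "rotation": [0, 0, 0], "grip": 0}, {"travel": [-0.68, -0.68, 0], "rotation": [0, 0, 0], "grip": 0}, {"travel": [-0.68, -0.68, 0], "rotation": [0, 0, 0], "grip": 0}, {"travel": [-0.68, -0.68, 0], "rotation": [0, 0, 0], "grip": 0}, {"travel": [-0.68, -0.68, 0], "rotation": [0, 0, 0], "grip": 0}, {"travel": [-0.68, -0.68, 0], "rotation": [0, 0, 0], "grip": 0}, {"travel": [-0.68, -0.68, 0], "rotation": [0, 0, 0], "grip": 0}, {"travel": [0, 0, 0], "rotation": [0, 0, 0.65], "grip": 0}, {"travel": [0, 0, 0], "rotation": [0, 0, 0.65], "grip": 0}, {"travel": [0, 0, 0], "rotation": [0, 0, 0], "grip": 0}]'

```text
time: 2.27
ee_pos: [0.4569, -0.1137, 0.2312]
eef_rot: [180.0, -0.0, 148.7]
ft_force: [-0.5, -0.5, -0.2]
gripper_width: 0.0853
grasp_force: 0.0
```

```bash
cat > g.py <<'E'
import sys;from h import *
# go: target x y z yaw -> remaining in tool units
t=list(map(float,sys.argv[1:5]));s=r.sense();R,Pi,Y=s['eef_rot'];
from scipy.spatial.transform import Rotation as Ro
q=Ro.from_euler('xyz',s['eef_rot'],degrees=True)
print(s['time'],s['ee_pos'].round(4),s['eef_rot'].round(2),s['ft_force'].round(1),s['gripper_width'],s['grasp_force'])
print('travel',(q.inv().apply(np.array(t[:3])-s['ee_pos'])/.04).round(3),'rot',((q.inv()*Ro.from_euler('xyz',[180,0,t[3]],degrees=True)).as_rotvec(degrees=True)/5).round(3))
E
python3 g.py .457 -.1152 .031 148.8
```

```text
2.2667 [ 0.4569 -0.1137  0.2312] [ 1.8000e+02 -2.0000e-02  1.4869e+02] [-0.5 -0.5 -0.2] 0.08529681936976259 0.0
travel [-0.024 -0.031  5.004] rot [ 0.    -0.004 -0.021]
```

>>> carry_out --deltas '[{"travel": [-0.02, -0.03, 0.9], "grip": 0}, {"travel": [0, 0, 0.9], "grip": 0}, {"travel": [0, 0, 0.9], "grip": 0}, {"travel": [0, 0, 0.8], "grip": 0}, {"travel": [0, 0, 0.6], "grip": 0}, {"travel": [0, 0, 0.5], "grip": 0}, {"travel": [0, 0, 0.4], "grip": 0}, {"travel": [0, 0, 0], "grip": 0}]'

```text
invalid input at $.deltas[0]: expected keys travel, rotation, grip
```

>>> carry_out --deltas '[{"travel": [0, 0, 0], "grip": 1}, {"travel": [0, 0, 0], "grip": 1}, {"travel": [0, 0, 0], "grip": 1}, {"travel": [0, 0, 0], "grip": 1}, {"travel": [0, 0, 0], "grip": 1}, {"travel": [0, 0, 0], "grip": 1}, {"travel": [0, 0, 0], "grip": 1}, {"travel": [0, 0, 0], "grip": 1}, {"travel": [0, 0, 0], "grip": 1}, {"travel": [0, 0, 0], "grip": 1}]'

```text
invalid input at $.deltas[0]: expected keys travel, rotation, grip
```

```bash
python3 g.py .457 -.1152 .191 148.8
```

```text
2.2667 [ 0.4569 -0.1137  0.2312] [ 1.8000e+02 -2.0000e-02  1.4869e+02] [-0.5 -0.5 -0.2] 0.08529681936976259 0.0
travel [-0.023 -0.031  1.004] rot [ 0.    -0.004 -0.021]
```

>>> carry_out --deltas '[{"travel": [-0.02, -0.03, 0.9], "rotation": [0, 0, 0], "grip": 0}, {"travel": [0, 0, 0.9], "rotation": [0, 0, 0], "grip": 0}, {"travel": [0, 0, 0.9], "rotation": [0, 0, 0], "grip": 0}, {"travel": [0, 0, 0.8], "rotation": [0, 0, 0], "grip": 0}, {"travel": [0, 0, 0.6], "rotation": [0, 0, 0], "grip": 0}, {"travel": [0, 0, 0.5], "rotation": [0, 0, 0], "grip": 0}, {"travel": [0, 0, 0.4], "rotation": [0, 0, 0], "grip": 0}, {"travel": [0, 0, 0], "rotation": [0, 0, 0], "grip": 0}]'

```text
time: 2.93
ee_pos: [0.4557, -0.1136, 0.0291]
eef_rot: [-180.0, -0.3, 149.0]
ft_force: [-1.3, -0.1, -0.7]
gripper_width: 0.0855
grasp_force: 0.0
```

>>> carry_out --deltas '[{"travel": [0, 0, 0], "rotation": [0, 0, 0], "grip": 1}, {"travel": [0, 0, 0], "rotation": [0, 0, 0], "grip": 1}, {"travel": [0, 0, 0], "rotation": [0, 0, 0], "grip": 1}, {"travel": [0, 0, 0], "rotation": [0, 0, 0], "grip": 1}, {"travel": [0, 0, 0], "rotation": [0, 0, 0], "grip": 1}, {"travel": [0, 0, 0], "rotation": [0, 0, 0], "grip": 1}, {"travel": [0, 0, 0], "rotation": [0, 0, 0], "grip": 1}, {"travel": [0, 0, 0], "rotation": [0, 0, 0], "grip": 1}]'

```text
time: 3.6
ee_pos: [0.4571, -0.1146, 0.032]
eef_rot: [180.0, 0.1, 148.9]
ft_force: [-1.8, 0.6, 5.8]
gripper_width: 0.017
grasp_force: 58.7
```

```bash
python3 g.py .457 -.1152 .191 148.8
```

```text
3.6 [ 0.4571 -0.1146  0.032 ] [1.8000e+02 6.0000e-02 1.4888e+02] [-1.8  0.6  5.8] 0.01702360021206975 58.65272283554077
travel [-0.009 -0.014 -3.976] rot [0.    0.013 0.015]
```

>>> carry_out --deltas '[{"travel": [0, 0, -0.5], "rotation": [0, 0, 0], "grip": 1}, {"travel": [0, 0, -0.8], "rotation": [0, 0, 0], "grip": 1}, {"travel": [0, 0, -0.9], "rotation": [0, 0, 0], "grip": 1}, {"travel": [0, 0, -0.9], "rotation": [0, 0, 0], "grip": 1}, {"travel": [0, 0, -0.9], "rotation": [0, 0, 0], "grip": 1}, {"travel": [0, 0, 0], "rotation": [0, 0, -1], "grip": 1}, {"travel": [0, 0, 0], "rotation": [0, 0, -1], "grip": 1}, {"travel": [0, 0, 0], "rotation": [0, 0, -1], "grip": 1}, {"travel": [0, 0, 0], "rotation": [0, 0, -1], "grip": 1}, {"travel": [0, 0, 0], "rotation": [0, 0, -1], "grip": 1}]'

```text
time: 4.43
ee_pos: [0.4566, -0.1143, 0.1912]
eef_rot: [180.0, -0.0, 174.1]
ft_force: [0.2, -0.3, -1.5]
gripper_width: 0.017
grasp_force: 59.3
```

```bash
python3 g.py .627 -.2003 .175 173.7
```

```text
4.4333 [ 0.4566 -0.1143  0.1912] [ 1.7999e+02 -3.0000e-02  1.7412e+02] [ 0.2 -0.3 -1.5] 0.016999975455139867 59.27885591983795
travel [-4.457 -1.702  0.403] rot [ 0.002 -0.006  0.085]
```

>>> carry_out --deltas '[{"travel": [-0.74, -0.28, 0.07], "rotation": [0, 0, 0], "grip": 1}, {"travel": [-0.74, -0.28, 0.07], "rotation": [0, 0, 0], "grip": 1}, {"travel": [-0.74, -0.28, 0.07], "rotation": [0, 0, 0], "grip": 1}, {"travel": [-0.74, -0.28, 0.07], "rotation": [0, 0, 0], "grip": 1}, {"travel": [-0.74, -0.28, 0.07], "rotation": [0, 0, 0], "grip": 1}, {"travel": [-0.75, -0.3, 0.05], "rotation": [0, 0, 0.08], "grip": 1}, {"travel": [0, 0, 0], "rotation": [0, 0, 0], "grip": 1}, {"travel": [0, 0, 0], "rotation": [0, 0, 0], "grip": 1}]'

```text
time: 5.1
ee_pos: [0.6269, -0.2015, 0.1737]
eef_rot: [180.0, -0.1, 173.5]
ft_force: [-0.1, -0.4, -1.1]
gripper_width: 0.0173
grasp_force: 59.4
```

```bash
python3 g.py .627 -.2003 .122 173.7; python3 - <<'E'
from h import *
p=r.grab_frame('scene')
cv2.imwrite('pics/s2.png',cv2.resize(p['frame'][130:270,170:330],None,fx=4,fy=4,interpolation=cv2.INTER_CUBIC)[:,:,::-1])
# canister centre seen by scene camera (rim front points) for cross check; cap flange height
X=cloud(p);f=p['frame'].astype(int);red=(f[...,0]>140)&(f[...,1]<110)&(f[...,2]<100)
for lo,hi in((.1,.114),(.155,.175),(.19,.21)):
    m=red&(abs(X[...,0]-.627)<.08)&(abs(X[...,1]+.2)<.08)&(X[...,2]>lo)&(X[...,2]<hi)
    print(lo,m.sum(),X[m].min(0).round(4) if m.any() else '',X[m].max(0).round(4) if m.any() else '')
E
```

```text
5.1 [ 0.6269 -0.2015  0.1737] [ 1.7995e+02 -1.2000e-01  1.7346e+02] [-0.1 -0.4 -1.1] 0.01727017684008429 59.35181379318237
travel [-1.000e-03  2.900e-02  1.292e+00] rot [ 0.009 -0.025 -0.048]
0.1 322 [ 0.5777 -0.2432  0.1   ] [ 0.6773 -0.1457  0.1139]
0.155 340 [ 0.5842 -0.246   0.1598] [ 0.6726 -0.1531  0.1748]
0.19 59 [ 0.6328 -0.2107  0.1901] [ 0.6587 -0.1903  0.2055]
```

View pics/s2.png

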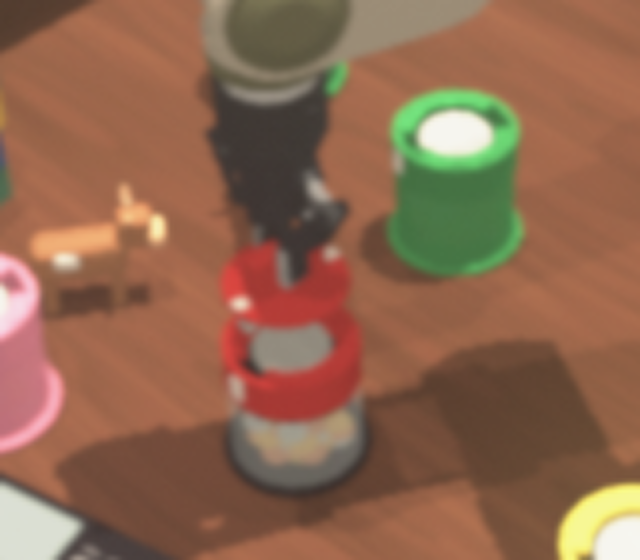

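The cap (crop 285,285) hangs level above the red mouth (290,350), with its white marks in line with the canister's. I'll lower it with a small correction.

>>> carry_out --deltas '[{"travel": [0, 0.03, 0.3], "rotation": [0, 0, -0.05], "grip": 1}, {"travel": [0, 0, 0.3], "rotation": [0, 0, 0], "grip": 1}, {"travel": [0, 0, 0.2], "rotation": [0, 0, 0], "grip": 1}, {"travel": [0, 0, 0.15], "rotation": [0, 0, 0], "grip": 1}, {"travel": [0, 0, 0.1], "rotation": [0, 0, 0], "grip": 1}, {"travel": [0, 0, 0.1], "rotation": [0, 0, 0], "grip": 1}, {"travel": [0, 0, 0], "rotation": [0, 0, 0], "grip": 1}]'

```text
time: 5.73
ee_pos: [0.6266, -0.1997, 0.1294]
eef_rot: [180.0, -0.0, 173.7]
ft_force: [-1.9, 1.7, 2.0]
gripper_width: 0.0173
grasp_force: 59.9
```

```bash
python3 g.py .627 -.2003 .122 173.7
```

```text
5.7333 [ 0.6266 -0.1997  0.1294] [179.99  -0.   173.73] [-1.9  1.7  2. ] 0.017277831759447245 59.883116483688354
travel [-0.011 -0.014  0.185] rot [ 0.001 -0.     0.006]
```

>>> carry_out --deltas '[{"travel": [0, 0, 0.06], "rotation": [0, 0, 0], "grip": 1}, {"travel": [0, 0, 0.06], "rotation": [0, 0, 0], "grip": 1}, {"travel": [0, 0, 0.05], "rotation": [0, 0, 0], "grip": 1}, {"travel": [0, 0, 0.03], "rotation": [0, 0, 0], "grip": 1}, {"travel": [0, 0, 0], "rotation": [0, 0, 0], "grip": 1}, {"travel": [0, 0, 0], "rotation": [0, 0, 0], "grip": 1}]'

```text
time: 6.23
ee_pos: [0.627, -0.1999, 0.123]
eef_rot: [-180.0, 0.1, 173.7]
ft_force: [-4.6, 3.7, 11.5]
gripper_width: 0.0173
grasp_force: 61.1
```

```bash
python3 g.py .627 -.2003 .122 173.7
```

```text
6.2333 [ 0.627  -0.1999  0.123 ] [-1.7995e+02  1.0000e-01  1.7374e+02] [-4.6  3.7 11.5] 0.017273673149869582 61.122971177101135
travel [-0.001 -0.01   0.025] rot [-0.01   0.021  0.008]
```

>>> carry_out --deltas '[{"travel": [0, 0, 0], "rotation": [0, 0, 0.8], "grip": 1}, {"travel": [0, 0, 0], "rotation": [0, 0, 0.8], "grip": 1}, {"travel": [0, 0, 0], "rotation": [0, 0, 0.8], "grip": 1}, {"travel": [0, 0, 0], "rotation": [0, 0, 0.8], "grip": 1}, {"travel": [0, 0, 0], "rotation": [0, 0, 0.8], "grip": 1}, {"travel": [0, 0, 0], "rotation": [0, 0, 0.8], "grip": 1}, {"travel": [0, 0, 0], "rotation": [0, 0, 0], "grip": 1}]'

```text
time: 6.82
ee_pos: [0.6277, -0.2013, 0.123]
eef_rot: [-179.9, 0.3, 149.5]
ft_force: [-0.4, -1.0, 9.2]
gripper_width: 0.0171
grasp_force: 60.8
```

```bash
python3 g.py .627 -.2003 .122 78
```

```text
6.8167 [ 0.6277 -0.2013  0.123 ] [-179.94    0.29  149.5 ] [-0.4 -1.   9.2] 0.01709147816098301 60.825841426849365
travel [0.028 0.011 0.025] rot [ 0.026  0.057 14.299]
```

Turning freely. 14.2 units remain, to about 95–96°.

>>> carry_out --deltas '[{"travel": [0, 0, 0], "rotation": [0, 0, 0.9], "grip": 1}, {"travel": [0, 0, 0], "rotation": [0, 0, 0.9], "grip": 1}, {"travel": [0, 0, 0], "rotation": [0, 0, 0.9], "grip": 1}, {"travel": [0, 0, 0], "rotation": [0, 0, 0.9], "grip": 1}, {"travel": [0, 0, 0], "rotation": [0, 0, 0.9], "grip": 1}, {"travel": [0, 0, 0], "rotation": [0, 0, 0.9], "grip": 1}, {"travel": [0, 0, 0], "rotation": [0, 0, 0.9], "grip": 1}, {"travel": [0, 0, 0], "rotation": [0, 0, 0.9], "grip": 1}, {"travel": [0, 0, 0], "rotation": [0, 0, 0], "grip": 1}]'

```text
time: 7.57
ee_pos: [0.6275, -0.2015, 0.1231]
eef_rot: [179.9, 0.3, 113.5]
ft_force: [-1.7, -1.5, 9.8]
gripper_width: 0.017
grasp_force: 60.9
```

>>> carry_out --deltas '[{"travel": [0, 0, 0], "rotation": [0, 0, 0.9], "grip": 1}, {"travel": [0, 0, 0], "rotation": [0, 0, 0.9], "grip": 1}, {"travel": [0, 0, 0], "rotation": [0, 0, 0.9], "grip": 1}, {"travel": [0, 0, 0], "rotation": [0, 0, 0.9], "grip": 1}, {"travel": [0, 0, 0], "rotation": [0, 0, 0.9], "grip": 1}, {"travel": [0, 0, 0], "rotation": [0, 0, 0.9], "grip": 1}, {"travel": [0, 0, 0], "rotation": [0, 0, 0.9], "grip": 1}, {"travel": [0, 0, 0], "rotation": [0, 0, 0.6], "grip": 1}, {"travel": [0, 0, 0], "rotation": [0, 0, 0], "grip": 1}, {"travel": [0, 0, 0], "rotation": [0, 0, 0], "grip": 1}]'

```text
time: 8.4
ee_pos: [0.6271, -0.2013, 0.1231]
eef_rot: [179.8, 0.2, 79.2]
ft_force: [-3.4, -3.3, 11.1]
gripper_width: 0.0172
grasp_force: 61.0
```

```bash
python3 g.py .627 -.2003 .127 78; python3 -c "
from h import *
print(r.sense()['ft_torque'])"
```

```text
8.4 [ 0.6271 -0.2013  0.1231] [1.7984e+02 1.5000e-01 7.9190e+01] [-3.4 -3.3 11.1] 0.01720628150536927 61.01877450942993
travel [ 0.023 -0.007 -0.098] rot [0.032 0.03  0.238]
[-0.30403235  0.86763642 -0.02811606]
```

>>> carry_out --deltas '[{"travel": [0, 0, 0], "rotation": [0, 0, 0.5], "grip": 1}, {"travel": [0, 0, 0], "rotation": [0, 0, 0.2], "grip": 1}, {"travel": [0, 0, -0.04], "rotation": [0, 0, 0], "grip": 1}, {"travel": [0, 0, -0.04], "rotation": [0, 0, 0], "grip": 1}, {"travel": [0, 0, -0.04], "rotation": [0, 0, 0], "grip": 1}, {"travel": [0, 0, 0], "rotation": [0, 0, 0], "grip": 1}, {"travel": [0, 0, 0], "rotation": [0, 0, 0], "grip": 1}]'

```text
time: 8.98
ee_pos: [0.6271, -0.2002, 0.1262]
eef_rot: [179.9, 0.0, 75.7]
ft_force: [1.1, -2.7, 2.5]
gripper_width: 0.0172
grasp_force: 59.9
```

>>> carry_out --deltas '[{"travel": [0, 0, 0], "rotation": [0, 0, 0], "grip": 0}, {"travel": [0, 0, 0], "rotation": [0, 0, 0], "grip": 0}, {"travel": [0, 0, 0], "rotation": [0, 0, 0], "grip": 0}, {"travel": [0, 0, 0], "rotation": [0, 0, 0], "grip": 0}, {"travel": [0, 0, 0], "rotation": [0, 0, 0], "grip": 0}, {"travel": [0, 0, 0], "rotation": [0, 0, 0], "grip": 0}, {"travel": [0, 0, 0], "rotation": [0, 0, 0], "grip": 0}, {"travel": [0, 0, 0], "rotation": [0, 0, 0], "grip": 0}]'

```text
time: 9.65
ee_pos: [0.6268, -0.1999, 0.1261]
eef_rot: [-180.0, -0.0, 75.7]
ft_force: [-1.0, -0.0, 0.2]
gripper_width: 0.0854
grasp_force: 0.0
```

```bash
python3 g.py .5 -.05 .25 75
```

```text
9.65 [ 0.6268 -0.1999  0.1261] [-180.     -0.     75.72] [-1.  -0.   0.2] 0.08544150890224178 0.0
travel [ 2.85  -3.995 -3.097] rot [-0.001 -0.001  0.144]
```

Retreat straight up, then back towards the base to clear the view.

>>> carry_out --deltas '[{"travel": [0, 0, -0.5], "rotation": [0, 0, 0], "grip": 0}, {"travel": [0, 0, -0.9], "rotation": [0, 0, 0], "grip": 0}, {"travel": [0, 0, -0.9], "rotation": [0, 0, 0], "grip": 0}, {"travel": [0, 0, -0.9], "rotation": [0, 0, 0], "grip": 0}, {"travel": [0.55, -0.75, 0], "rotation": [0, 0, 0], "grip": 0}, {"travel": [0.55, -0.75, 0], "rotation": [0, 0, 0], "grip": 0}, {"travel": [0.55, -0.75, 0], "rotation": [0, 0, 0], "grip": 0}, {"travel": [0.55, -0.75, 0], "rotation": [0, 0, 0], "grip": 0}, {"travel": [0.55, -0.75, 0], "rotation": [0, 0, 0], "grip": 0}, {"travel": [0, 0, 0], "rotation": [0, 0, 0], "grip": 0}]'

```text
time: 10.48
ee_pos: [0.5048, -0.052, 0.2549]
eef_rot: [-179.9, -0.1, 75.9]
ft_force: [0.2, -0.8, -0.4]
gripper_width: 0.0855
grasp_force: 0.0
```

```bash
python3 - <<'E'
from h import *
p=r.grab_frame('top');X=cloud(p);x,y,z=X[...,0],X[...,1],X[...,2]
a=(abs(x-.627)<.07)&(abs(y+.2)<.07)
fl=a&(z>.108)&(z<.13);b=a&(z>.14)&(z<.17)
print('flange z',np.median(z[fl]),'tops',np.median(z[b]),cv2.minAreaRect(X[b][:,:2].astype(np.float32)))
v=cv2.fitLine(X[b][:,:2].astype(np.float32),cv2.DIST_L2,0,.01,.01).ravel();print(np.degrees(np.arctan2(v[1],v[0])))
q=r.grab_frame('scene')
c=[cv2.resize(i,(400,400),interpolation=cv2.INTER_CUBIC) for i in(p['frame'][125:235,240:350],q['frame'][165:265,190:290])]
cv2.imwrite('pics/end.png',np.hstack(c)[:,:,::-1])
E
```

```text
flange z 0.12013431076064152 tops 0.15391724497677717 ((0.6280084848403931, -0.2008761614561081), (0.06104641035199165, 0.018155265599489212), 76.48238372802734)
76.308685
```

View pics/end.png

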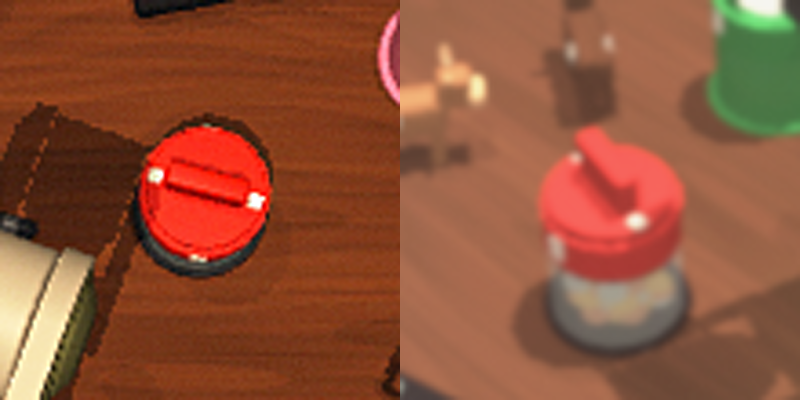

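The left half shows the cap on the red canister at (205,190), its marks about 97° past the slots. The flange top is at 0.120 and the bar top at 0.154, which matches the locked height (underside 0.095). The right half shows it seated level.

```bash
python3 -c "
from rig import r
print(r.finish_job())"
```

```text
the job is handed in; nothing more can be done
None
```

The red canister is closed with its red cap: pressed home, turned about 97° clockwise to lock and released, with the yellow cap left alone; the job is handed in at about 10.6 s.

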